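Bring the magnetic stirrer up four clicks by fingertip

TASK

Raise the stirring speed: with a fingertip, push the wing of the blue click-stop dial on the magnetic stirrer clockwise by exactly four clicks from where it stands, one click at a time with a pause of about half a second after each so that the stir bar keeps up, and never past the fourth. Do not grip the dial; take the finger away when done, and leave the clamped beaker and its stand untouched and the bottle, its stopper and the small beaker standing where they are.

Things in the scene. Friction and masses are not known exactly. Their poses are not given: they have to be found in the camera images.
- dial (a joint): dial angle, rad: 0 at the first click position, growing clockwise seen from above. Ten positions 0.349 apart (0 to 3.142), a stop beyond each end; starts in one of the first four. A sprung detent resists a fingertip 22 mm from the axis with 2 to 5 N, growing until half-way (10 degrees), where it drops and the dial snaps ahead by itself into the next; let go before that, it springs back
- dial_centre (a point): on the dial's vertical axis, level with the top of its wing, 80 mm above the bench. Dial: grey round skirt 64 mm across, top face 59 mm above the bench, and across its middle a straight blue wing 60 mm long (30 mm each side of the axis), 14 mm thick, 21 mm above the skirt, flanks flat, upright. Ten white dots, one per position, lie round it on the black panel, 43.5 mm from the axis
- dial_pointer (a point): on top of the wing (80 mm above the bench), 26 mm from the axis towards its pointing end, marked with a white line; the line from dial_centre to here is the way the wing points, and it turns with the dial
- stirrer: slim grey magnetic stirrer, fixed, 170 mm deep (x), 290 mm wide (y), deck 50 mm high; origin on the bench under its middle, front (-x) to the robot. White round plate 128 mm across, top at 60 mm, centred at (0, +70) mm; dial axis at (0, -90) mm. At dial angle 0 the wing points to +y (to the plate), at 1.571 to +x. Nothing else on the panel stands above the skirt
- rig: stand and clamped amber beaker, fixed, with the stirrer's origin and axes. Beaker 72 mm across at (0, +70) mm, rim 155 mm above the bench; dark clamp jaws round it 132 mm up, reaching 46 mm from its axis; an arm runs along +x to an upright rod, 12 mm thick, top at 470 mm, at (+175, +70) mm, on a blue foot 130 x 200 x 10 mm at (+165, +70) mm
- bottle: clear glass reagent bottle, open, loose, 76 mm across, 142 mm tall, origin under its middle; stands on the bench to the right of the stirrer
- stopper: frosted white glass stopper set upside-down on the bench in front of the stirrer, loose, 54 mm across at the bottom, 40 mm tall, origin under its middle
- beaker: small green-tinted glass beaker, loose, 45 mm across, 58 mm tall, in front of the stirrer, origin under its middle
Things that resemble listed ones, but are neither listed nor needed, are in the scene too. Several things have the shape of the bottle; the one meant has the colours described above. Of the things shaped like the beaker, the green one is meant.

How it is judged:
On the way, in this order (a step that is already met when the one before it is completed fails the run):
1. the dial rests one click on from where it started (within 6 degrees) (distance of dial_pointer from where it was at the start of the episode between 0.0063 and 0.0117 m and value of joint dial above 0.209 rad), for 0.3 s.
2. the dial rests two clicks on from where it started (within 6 degrees) (distance of dial_pointer from where it was at the start of the episode between 0.0152 and 0.0203 m and value of joint dial above 0.559 rad), for 0.3 s.
3. the dial rests three clicks on from where it started (within 6 degrees) (distance of dial_pointer from where it was at the start of the episode between 0.0236 and 0.0283 m and value of joint dial above 0.908 rad), for 0.3 s.
4. the dial rests four clicks on from where it started (within 6 degrees) (distance of dial_pointer from where it was at the start of the episode between 0.0313 and 0.0355 m and value of joint dial above 1.257 rad), for 0.3 s.
At the end, for the whole second after the job is handed in: The dial rests in the fourth click position clockwise from where it started (within 6 degrees of the full 80), still, and the bottle, stopper and small beaker stand upright within 12 mm of where they were (all of step 4 and velocity of joint dial between -0.1 and 0.1 rad/s and not (distance of bottle from where it was at the start of the episode above 0.012 m or angle between bottle's own z axis and vertical above 0.15 rad) and not (distance of stopper from where it was at the start of the episode above 0.012 m or angle between stopper's own z axis and vertical above 0.15 rad) and not (distance of beaker from where it was at the start of the episode above 0.012 m or angle between beaker's own z axis and vertical above 0.15 rad)); the robot touches nothing.
It fails at once if the dial is turned past the fourth click (distance of dial_pointer from where it was at the start of the episode above 0.0374 m).
It fails at once if the dial's wing is gripped, pressed on both flanks at once (contact force between the fingers and dial_c1 above 1 N and contact force between the fingers and dial_c2 above 1 N).
It fails at once if the clamped beaker or its stand is knocked (contact force between any of the arm, the fingers and rig above 1 N).
It fails at once if the bottle, the stopper or the small beaker is pushed away, tipped or lifted (distance of any of bottle, stopper, beaker from where it was at the start of the episode above 0.012 m or angle between any of bottle, stopper, beaker's own z axis and vertical above 0.15 rad).
It also fails if it takes over 54 s, if anything falls off the work surface, if the arm or the gripper's body presses on something with over 40 N, if the wrist force passes 120 N, or if a joint passes its speed limit or range.

ROBOT

A 6-joint arm with a two-finger parallel gripper is mounted at the origin on the work surface. World frame = base frame: x ahead of the robot, y to its left, z up, the work surface at z = 0. Lengths are in m, angles in rad, forces in N, time in s.
With the tool pointing down it reaches from about 0.275 to 0.875 m from the base axis. Payload 12.5 kg.
Tool frame: the origin (TCP) lies on the centre line of the jaws, within the pads' length; the fingertips stand 14 mm ahead of it and the grasp point (between the pads) lies 5 mm behind it; z points along the fingers, y is the direction in which the jaws open and shut (so a half turn about z gives the same grasp; the last joint's range is limited). The gripper opens to 85 mm and grips with 20 to 120 N. Pads are 22 mm wide; open, the fingers measure 114 mm over their backs; the gripper's body (76 mm by 85 mm) begins 54 mm behind the grasp point. The pads swing forward as they close: fully open they stand 13 mm farther back than shut.
Start: joints at [-1.222, 0.351, 1.652, -0, 1.139, -0.085], TCP at [0.231, -0.499, 0.245] pointing down, gripper open.
Joint ranges: [-2.75, 2.75], [-0.79, 2.1], [0.01, 2.65], [-1.57, 4.71], [0.07, 3.14], [-2.87, 2.87]. Speed limits (rad/s): [2.22, 2.22, 2.79, 3.14, 3.14, 3.14].

INTERFACE

Orientations are given as a unit quaternion [w, x, y, z].
In Python, from workcell import robot, grab_frame gives the robot as it stands.
- The arm moves only by the shell command python3 -m pendant 'ROWS' [OPENING] [FORCE]. ROWS is JSON, a list of rows, each an object with "slide": the shift along the world's x, y, z as a fraction of full scale, a list of three; "roll": the turn about the world's z as a fraction of full scale. In form: [{"slide": [dx, dy, dz], "roll": roll}, ...]. A call has 1 to 20 rows; each row is the pose to reach, as a shift and turn from the pose measured when the call began, turning the shorter way round; what a row does not reach only later rows make up. Full scale, the value 1, is 0.2 m for a shift and pi rad for a turn. A row lasts 1/12 s, in which the tool goes at most 41.7 mm and 7.16 degrees, less where a joint would pass 70% of its speed; a pose out of reach is approached as far as the arm can. A call with a number of a shift or a turn outside -1 to 1 is refused whole. A call with a gripper value outside its range is refused whole. OPENING is the opening, from 0 (shut) to 1 (fully open), set as the call begins (- or left out, the last holds). The fingers move at their own pace and stop on an object; FORCE is the grip in N (left out, the last holds). Time passes only in rows, so rows that repeat a pose let the fingers close. It gives the time, the measured TCP pose, the force and the opening at its end, in the units of the state.
- robot.get_obs(): the state, without advancing time (a new reading comes with each control period).
- grab_frame(name): name is "side" or "top"; returns a dict with "frame" (480x640x3 uint8, red, green, blue), "range_z" (480x640 float32, m along the optical axis (not along the pixel's ray), 0 where there is no reading), "mtx" (3x3 intrinsics, pixels), "k1" (the pictures are not rectified: a ray, as slopes to the right and down, at radius r is drawn at 1 + k1 r^2 times it, then the intrinsics apply), "world_from_camera" (4x4, takes a point from camera to world coordinates). Camera axes: x right, y down, z forward; pixel columns grow to the right and rows downward; lengths in m; the calibration is good to about 2 mm. A picture is of the moment at which its call begins.
- robot.sign_off(): hands the job in, once; it reports no verdict.
The state is a dict: "time": time; "joint_pos": joint angles; "dq": joint speeds; "tau": joint torques, N m; "tool_pos": TCP position; "orientation": TCP orientation; "force": force on the tool from outside, world axes, zero at the start; "wrist_torque": the same for the moment, N m; "gripper_width": opening from 0.0 (shut) to 1.0 (fully open).
Only numpy, scipy, OpenCV 4.12 (cv2) and the standard library are available. Lean on these libraries where they do the work, as an engineer would, in place of code of your own. Each camera call takes 0.05 s, during which the arm holds its last target.

## Working session

There is one attempt and no reset: what is moved stays moved. The work goes in short steps, Python scripts to look and compute and a shell command to move; the robot and the scene stay as the last step left them, time stands still between calls to the robot, and variables do not carry over. Pictures are saved under pics/ and viewed, and the job is handed in when it is done.

```bash
mkdir -p pics; ls; python3 - <<'E'
from workcell import robot, grab_frame
import cv2
for n in("side","top"):
    f=grab_frame(n); cv2.imwrite(f"pics/{n}0.png",f["frame"][:,:,::-1]); print(n,f["mtx"].tolist(),f["k1"],f["world_from_camera"].round(4).tolist())
o=robot.get_obs();print(o)
E
```

```text
pics
side [[465.72321710459465, 0.0, 314.1738545097754], [0.0, 465.72321710459465, 240.38254268683724], [0.0, 0.0, 1.0]] -0.12222940555180734 [[0.9901, -0.1062, 0.0922, 0.454], [-0.1401, -0.6878, 0.7123, -0.608], [-0.0122, -0.7181, -0.6958, 0.6218], [0.0, 0.0, 0.0, 1.0]]
top [[570.317549671996, 0.0, 317.5709708332957], [0.0, 570.317549671996, 244.48361079070844], [0.0, 0.0, 1.0]] -0.15229334737845623 [[0.0058, -0.9978, 0.0654, 0.453], [-1.0, -0.0061, -0.0048, -0.0584], [0.0052, -0.0654, -0.9978, 1.2019], [0.0, 0.0, 0.0, 1.0]]
{'time': 0.1, 'joint_pos': array([-1.22161171e+00,  3.51180950e-01,  1.65236291e+00,  3.17638834e-05,
        1.13904434e+00, -8.46159442e-02]), 'dq': array([ 0.00016348, -0.00065488, -0.00135129,  0.00038732,  0.00159133,
        0.00033852]), 'tau': array([ 1.06881421e-04, -5.06833398e+01, -2.91874355e+01, -1.31123893e-04,
        2.64816037e-03, -1.22708124e-05]), 'tool_pos': array([ 0.2311063 , -0.49879108,  0.24481194]), 'orientation': array([-4.95323263e-04,  9.76570521e-01,  2.15197047e-01, -5.13600897e-05]), 'force': array([-0.20167198, -0.1408248 , -0.04219443]), 'wrist_torque': array([ 0.01243028, -0.01135331, -0.07642366]), 'gripper_width': 1.0009087996903299}
```

View pics/side0.png

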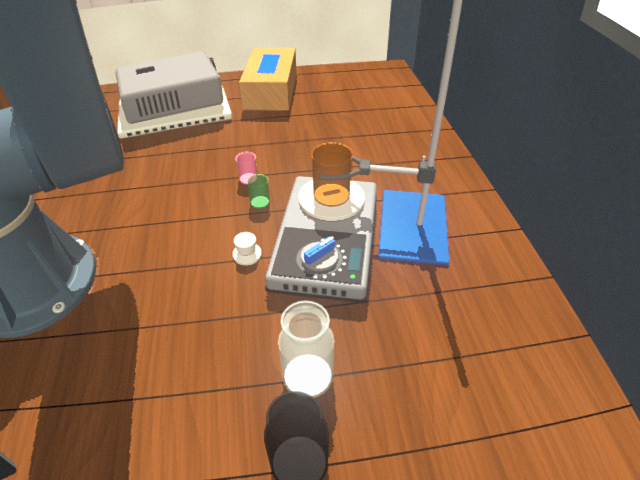

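View pics/top0.png

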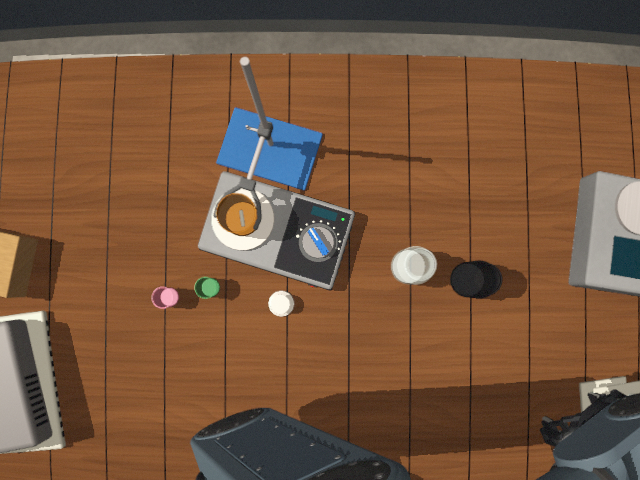

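The side view shows the dial at about (320,252) on the stirrer's black panel. The clear bottle is at (306,345), the black one at (298,435), the stopper at (245,247), the green beaker at (259,190) and the pink one at (247,167). In the top view the dial is at (319,240), clear bottle (414,265), black bottle (475,279), stopper (281,303), green beaker (207,288) and pink beaker (165,297). Another device sits at the right edge, (615,230).

Blue things that could be taken for the wing are the wing itself at top (319,240), the stand's foot at (270,150), and the box patch at side (268,64). I choose the one on the black panel, then check it in a crop.

```bash
cat > h.py <<'E'
import numpy as np, cv2
from workcell import robot, grab_frame
def ray(f,uv):
    K=f["mtx"];k=f["k1"];uv=np.atleast_2d(np.float64(uv))
    d=(cv2.undistortPoints(uv.reshape(-1,1,2),K,np.array([k,0,0,0.]))).reshape(-1,2)
    T=f["world_from_camera"]
    return T[:3,3], np.c_[d,np.ones(len(d))]@T[:3,:3].T
def plane(f,uv,z):
    o,d=ray(f,uv); return o+d*((z-o[2])/d[:,2])[:,None]
def proj(f,P):
    T=np.linalg.inv(f["world_from_camera"]);p=np.atleast_2d(P)@T[:3,:3].T+T[:3,3]
    s=p[:,:2]/p[:,2:];s=s*(1+f["k1"]*(s**2).sum(1,keepdims=True))
    return s@f["mtx"][:2,:2].T+f["mtx"][:2,2]
def blue(f,c,r):
    hsv=cv2.cvtColor(f["frame"],cv2.COLOR_RGB2HSV);m=cv2.inRange(hsv,(95,110,90),(125,255,255))
    w=np.zeros_like(m);cv2.circle(w,c,r,255,-1);return m&w
E
python3 - <<'E'
from h import *
F={}
for n,c in(("top",(319,240)),("side",(320,252))):
    f=F[n]=grab_frame(n);x,y=c
    cv2.imwrite(f"pics/{n}crop.png",cv2.resize(f["frame"][y-50:y+50,x-60:x+60,::-1],None,fx=6,fy=6,interpolation=cv2.INTER_CUBIC))
    m=blue(f,c,30);ys,xs=np.nonzero(m);P=plane(f,np.c_[xs,ys],0.08)[:,:2]
    r=cv2.minAreaRect(P.astype(np.float32)*1000);print(n,len(xs),r,P.mean(0))
    hsv=cv2.cvtColor(f["frame"],cv2.COLOR_RGB2HSV)
# dots in top
f=F["top"];g=f["frame"].min(2);
sub=np.zeros_like(g);cv2.circle(sub,(319,240),34,255,-1);cv2.circle(sub,(319,240),17,0,-1)
n,l,s,c=cv2.connectedComponentsWithStats(((g>150)&(sub>0)).astype(np.uint8))
for i in range(1,n): print(s[i,4],c[i].round(1),plane(f,c[i],0.05)[0].round(4))
E
```

```text
top 225 ((551.8643188476562, -67.4839096069336), (45.273719787597656, 85.4096450805664), 81.10624694824219) [ 0.54072494 -0.0671275 ]
side 357 ((531.1549072265625, -76.87826538085938), (69.40852355957031, 26.42911720275879), 36.426246643066406) [ 0.52889373 -0.07958607]
4 [313.  221.2] [ 0.5757 -0.0544  0.05  ]
4 [320.5 220.5] [ 0.5774 -0.0696  0.05  ]
5 [306. 224.] [ 0.57   -0.0402  0.05  ]
4 [327.5 223. ] [ 0.5724 -0.0839  0.05  ]
2 [348.  224.5] [ 0.5696 -0.1255  0.05  ]
4 [333.5 227.5] [ 0.5633 -0.0961  0.05  ]
1 [347. 227.] [ 0.5645 -0.1235  0.05  ]
5 [300.4 229.2] [ 0.5594 -0.029   0.05  ]
1 [346. 231.] [ 0.5563 -0.1215  0.05  ]
4 [337.5 233.5] [ 0.5511 -0.1042  0.05  ]
8 [297.1 235.9] [ 0.5458 -0.0224  0.05  ]
1 [344. 237.] [ 0.5441 -0.1175  0.05  ]
1 [302. 241.] [ 0.5354 -0.0324  0.05  ]
5 [339. 241.] [ 0.5359 -0.1073  0.05  ]
2 [343.  240.5] [ 0.5369 -0.1154  0.05  ]
1 [342. 244.] [ 0.5298 -0.1134  0.05  ]
2 [303.  246.5] [ 0.5243 -0.0345  0.05  ]
1 [341. 247.] [ 0.5237 -0.1114  0.05  ]
4 [305.2 250.5] [ 0.5162 -0.0391  0.05  ]
5 [338.8 248.8] [ 0.52  -0.107  0.05 ]
3 [309. 254.] [ 0.5091 -0.0467  0.05  ]
2 [312.5 256. ] [ 0.5051 -0.0538  0.05  ]
2 [317.5 257. ] [ 0.5032 -0.064   0.05  ]
1 [337. 260.] [ 0.4973 -0.1034  0.05  ]
2 [336.  263.5] [ 0.4902 -0.1014  0.05  ]
2 [335.  266.5] [ 0.4842 -0.0994  0.05  ]
1 [334. 270.] [ 0.4771 -0.0974  0.05  ]
```

View pics/topcrop.png

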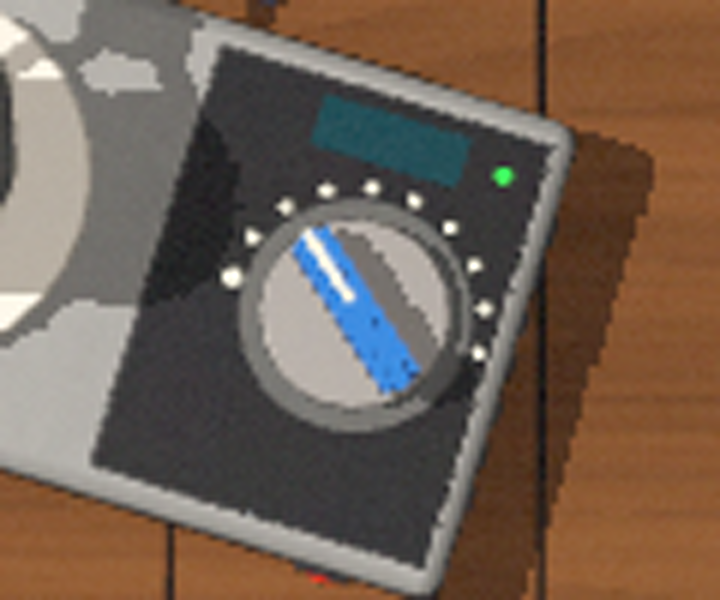

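View pics/sidecrop.png

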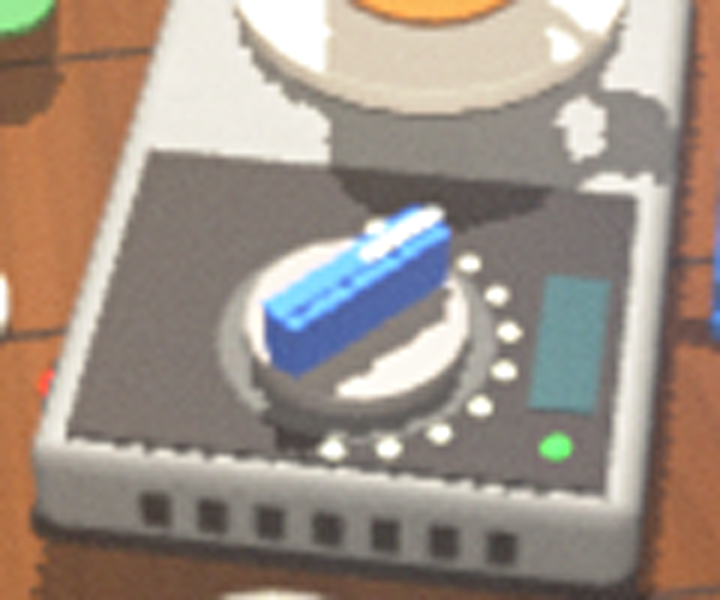

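The top crop shows the blue wing with its white line at the upper-left end, crop (328,262), about image (314,234). It points between dots 2 and 3. The dots run from crop (232,278) clockwise to (478,354).

```bash
python3 - <<'E'
from h import *
from scipy.optimize import least_squares
D=np.array([[.5458,-.0224],[.5594,-.029],[.57,-.0402],[.5757,-.0544],[.5774,-.0696],[.5724,-.0839],[.5633,-.0961],[.5511,-.1042],[.5359,-.1073],[.52,-.107]])
k=np.arange(10)*np.pi/9
# at angle a: direction = Rz(yaw)*( sin a, cos a)
def model(p): 
    a=k; x=np.sin(a);y=np.cos(a);c,s=np.cos(p[2]),np.sin(p[2])
    return np.c_[p[0]+.0435*(c*x-s*y),p[1]+.0435*(s*x+c*y)]
r=least_squares(lambda p:(model(p)-D).ravel(),[.535,-.065,-.25]);print(r.x,np.degrees(r.x[2]),abs(r.fun).max())
C=r.x[:2];yaw=r.x[2]
for n,c in(("top",(317,242)),("side",(320,252))):
    f=grab_frame(n);hsv=cv2.cvtColor(f["frame"],cv2.COLOR_RGB2HSV)
    # wing top: bright blue or white inside
    m=blue(f,c,22 if n=="top" else 22);m=cv2.bitwise_and(m,cv2.inRange(hsv,(0,0,170),(180,255,255)))
    n_,l,s,cc=cv2.connectedComponentsWithStats(m);i=1+s[1:,4].argmax();print(s[1:,4])
    ys,xs=np.nonzero(l==i);P=plane(f,np.c_[xs,ys],.08)[:,:2];
    box=cv2.minAreaRect(P.astype(np.float32)*1000);print(n,box)
    w=(f["frame"].min(2)>170).astype(np.uint8);msk=np.zeros_like(w);msk[ys.min()-2:ys.max()+2,xs.min()-2:xs.max()+2]=1
    k2=np.zeros_like(w)
    ct=np.int32(proj(f,np.r_[C,.08])[0]);cv2.circle(k2,tuple(int(v) for v in ct),15 if n=="top" else 22,1,-1)
    v=np.linalg.eigh(np.cov(P.T))[1][:,1];v=v*np.sign(v@[np.cos(yaw),np.sin(yaw)]+1e-9)
    loc=np.array([np.cos(yaw)*v[0]+np.sin(yaw)*v[1],-np.sin(yaw)*v[0]+np.cos(yaw)*v[1]])
    print("axis deg",np.degrees(np.arctan2(loc[0],loc[1])),"world",np.degrees(np.arctan2(v[1],v[0])),"ctr",P.mean(0),ct)
T=lambda x,y:C+np.array([[np.cos(yaw),-np.sin(yaw)],[np.sin(yaw),np.cos(yaw)]])@(np.array([x,y])-[0,-.09])
print("beaker",T(0,.07),"rod",T(.175,.07),"corners",[T(*q).round(3).tolist() for q in((-.085,-.145),(-.085,.145),(.085,-.145))])
f=grab_frame("top")
for nm,p,z in(("bottle",(414,258),.142),("stopper",(281,301),.04),("green",(207,287),.05)):print(nm,plane(f,p,z))
E
```

```text
[ 0.53346739 -0.06433099 -0.29103847] -16.675276178738333 0.00099834011576308
[180]
top ((532.8489379882812, -64.5975341796875), (59.240074157714844, 14.467609405517578), 32.98479461669922)
axis deg 40.63615887007846 world 32.68856495118321 ctr [ 0.530887   -0.06577528] [317 240]
[  5 181   1   1   1   1]
side ((532.7171020507812, -71.61255645751953), (59.16046142578125, 17.152597427368164), 26.325027465820312)
axis deg 45.6294929097917 world 27.695230911469967 ctr [ 0.52845383 -0.07388558] [319 244]
beaker [0.57937894 0.08894043] rod [0.74701956 0.03872468] corners [[0.436, -0.093], [0.519, 0.185], [0.599, -0.141]]
bottle [[ 0.49827018 -0.24394919  0.142     ]]
stopper [[0.41363498 0.00964146 0.04      ]]
green [[0.44085285 0.15951789 0.05      ]]
```

The dial starts at position 2: the wing is at 40.6° and its axis at (0.5335, -0.0645). The wing points at about 33° in the world frame. I'll push the tail end, which is away from the clamped beaker, with the shut fingers and turn the tool along with it. The crop confirms the choice of target.

Plan: TCP to (0.528, -0.104), tool x along the push direction (123°). That is a total roll of +98.5°.

```bash
python3 -m pendant '[{"slide":[0.2,0.25,0.1],"roll":0.07},{"slide":[0.4,0.5,0.1],"roll":0.14},{"slide":[0.6,0.75,0.1],"roll":0.2},{"slide":[0.743,0.987,0.1],"roll":0.2735},{"slide":[0.743,0.987,0.1],"roll":0.2735},{"slide":[0.743,0.987,0.1],"roll":0.2735},{"slide":[0.743,0.987,0.1],"roll":0.2735},{"slide":[0.743,0.987,0.1],"roll":0.2735},{"slide":[0.743,0.987,0.1],"roll":0.2735},{"slide":[0.743,0.987,0.1],"roll":0.2735}]' 0 20
```

```text
time: 1.18
tool_pos: [0.3793, -0.3023, 0.2651]
orientation: [-0.0, 0.8, 0.601, -0.0]
force: [0.2, 0.4, 0.2]
gripper_width: -0.001
```

```bash
python3 -m pendant '[{"slide":[0.2,0.25,0],"roll":0.07},{"slide":[0.4,0.5,0],"roll":0.14},{"slide":[0.6,0.75,0],"roll":0.2},{"slide":[0.745,0.992,-0.1],"roll":0.275},{"slide":[0.745,0.992,-0.2],"roll":0.275},{"slide":[0.745,0.992,-0.3],"roll":0.275},{"slide":[0.745,0.992,-0.4],"roll":0.275},{"slide":[0.745,0.992,-0.5],"roll":0.275},{"slide":[0.745,0.992,-0.6],"roll":0.275},{"slide":[0.745,0.992,-0.6],"roll":0.275},{"slide":[0.745,0.992,-0.6],"roll":0.275}]'
python3 - <<'E'
from h import *
for n,c in(("top",(325,245)),("side",(320,240))):
    f=grab_frame(n);x,y=c
    cv2.imwrite(f"pics/{n}1.png",cv2.resize(f["frame"][y-75:y+75,x-100:x+100,::-1],None,fx=4,fy=4,interpolation=cv2.INTER_CUBIC))
o=robot.get_obs();print(o["force"],o["joint_pos"])
E
```

```text
time: 2.1
tool_pos: [0.5279, -0.1049, 0.1448]
orientation: [-0.001, 0.476, 0.879, -0.0]
force: [0.2, -0.6, 0.7]
gripper_width: -0.005
[-0.10593767 -0.01761615 -0.03078159] [-2.81993218e-01  4.55531312e-01  1.77041475e+00 -4.93549667e-04
  9.14092305e-01 -8.60735808e-01]
```

View pics/side1.png

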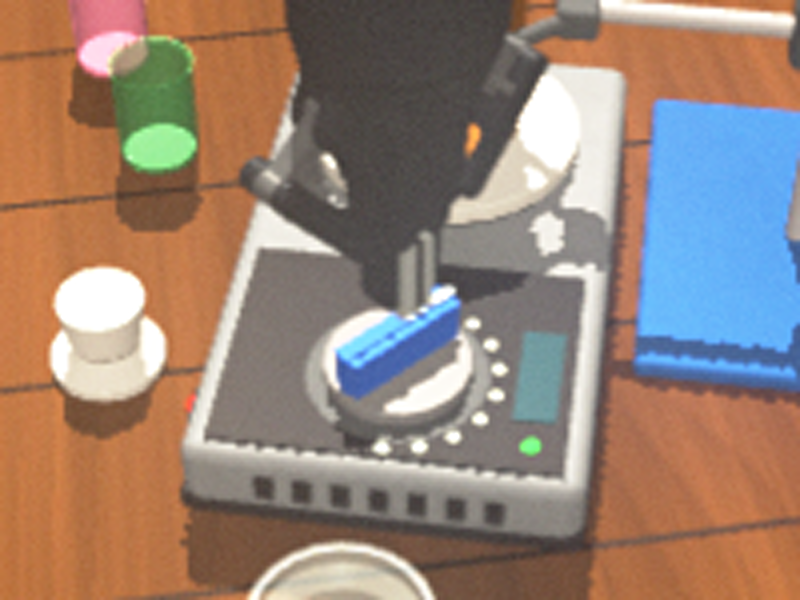

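View pics/top1.png

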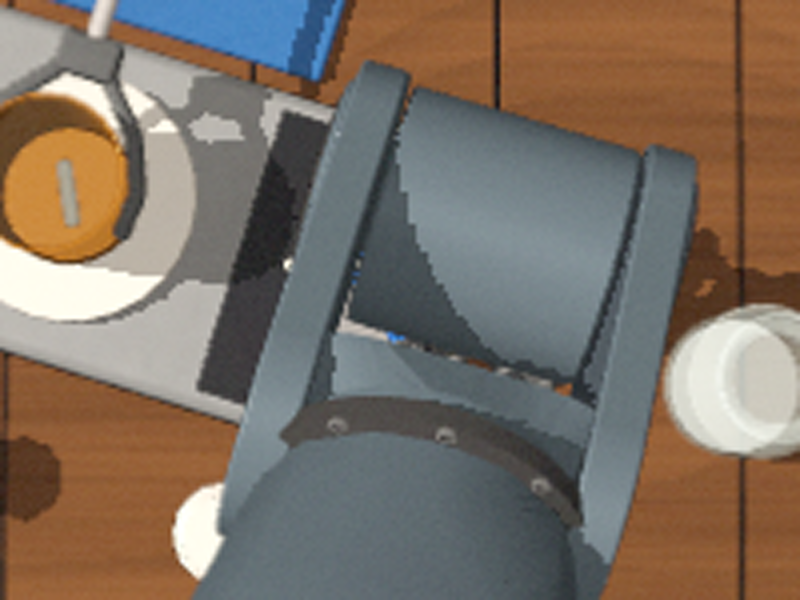

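In the side view the shut fingers are above and behind the far flank of the wing's tail, at about crop (415,300), and the dial is unchanged. In the top view the dial is hidden by the wrist, so I'll use the side view. Next I descend.

```bash
python3 -m pendant '[{"slide":[0,0,-0.08]},{"slide":[0,0,-0.16]},{"slide":[0,0,-0.22]},{"slide":[0,0,-0.26]},{"slide":[0,0,-0.29]},{"slide":[0,0,-0.31]},{"slide":[0,0,-0.31]},{"slide":[0,0,-0.31]},{"slide":[0,0,-0.31]}]' || python3 -m pendant '[{"slide":[0,0,-0.08],"roll":0},{"slide":[0,0,-0.16],"roll":0},{"slide":[0,0,-0.22],"roll":0},{"slide":[0,0,-0.26],"roll":0},{"slide":[0,0,-0.31],"roll":0},{"slide":[0,0,-0.31],"roll":0},{"slide":[0,0,-0.31],"roll":0}]'
python3 - <<'E'
from h import *
for n,c in(("side",(320,240)),):
    f=grab_frame(n);x,y=c
    cv2.imwrite(f"pics/{n}2.png",cv2.resize(f["frame"][y-75:y+75,x-100:x+100,::-1],None,fx=4,fy=4,interpolation=cv2.INTER_CUBIC))
o=robot.get_obs();print(o["force"],o["tool_pos"],o["orientation"])
E
```

```text
time: 2.78
tool_pos: [0.5289, -0.1049, 0.0844]
orientation: [0.001, 0.476, 0.88, -0.0]
force: [0.3, -0.5, 0.3]
gripper_width: -0.007
[-0.12721085  0.27912561 -0.07974058] [ 0.52909693 -0.10497917  0.08478719] [1.01208226e-03 4.75861089e-01 8.79519868e-01 3.84886324e-05]validation failed for argument at $[0]...
```

View pics/side2.png

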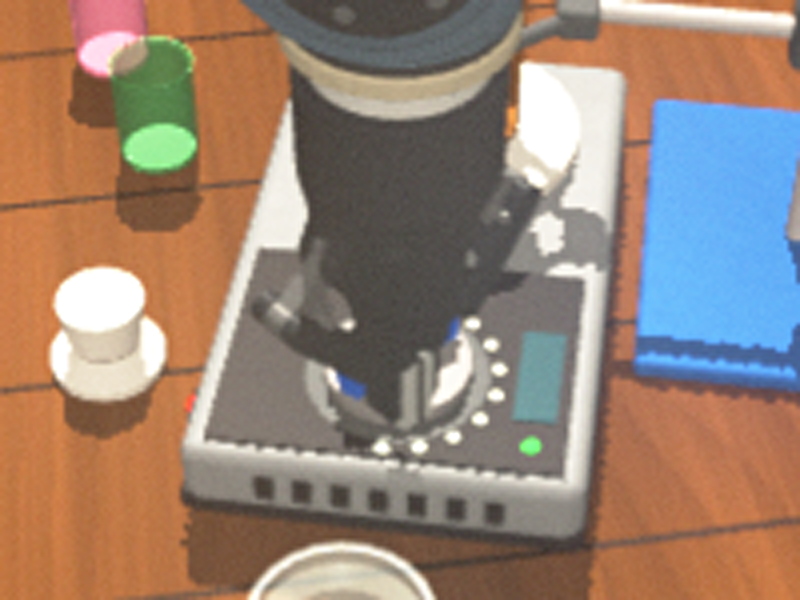

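In the side view the fingertips are beside the near flank, with the tip at crop (415,410), and the wing has not moved. Next I lower 3 mm and approach 10 mm along the push direction, (-0.549, 0.836).

```bash
python3 -m pendant '[{"slide":[0,0,-0.008],"roll":0},{"slide":[-0.009,0.014,-0.015],"roll":0},{"slide":[-0.018,0.028,-0.015],"roll":0},{"slide":[-0.0275,0.042,-0.015],"roll":0},{"slide":[-0.0275,0.042,-0.015],"roll":0},{"slide":[-0.0275,0.042,-0.015],"roll":0},{"slide":[-0.0275,0.042,-0.015],"roll":0}]'
python3 - <<'E'
from h import *
o=robot.get_obs();print(o["force"],o["tool_pos"],o["orientation"],o["wrist_torque"])
E
python3 -m pendant '[{"slide":[-0.0028,0.0042,0],"roll":0},{"slide":[-0.0028,0.0042,0],"roll":0},{"slide":[-0.0028,0.0042,0],"roll":0}]'
```

```text
time: 3.42
tool_pos: [0.5237, -0.0966, 0.0819]
orientation: [0.001, 0.476, 0.88, 0.0]
force: [0.0, 0.0, 0.4]
gripper_width: 0.002
[0.0134076  0.03509064 0.36168929] [ 0.52370624 -0.09656345  0.08193291] [1.16232011e-03 4.75810848e-01 8.79546862e-01 6.62752931e-05] [-0.00128739  0.00773987 -0.001378  ]
time: 3.67
tool_pos: [0.5231, -0.0957, 0.0819]
orientation: [0.001, 0.476, 0.88, 0.0]
force: [0.4, -0.1, 0.3]
gripper_width: -0.001
```

```bash
python3 -m pendant '[{"slide":[-0.0028,0.0042,0],"roll":0},{"slide":[-0.0028,0.0042,0],"roll":0},{"slide":[-0.0028,0.0042,0],"roll":0}]'; python3 -m pendant '[{"slide":[-0.0028,0.0042,0],"roll":0},{"slide":[-0.0028,0.0042,0],"roll":0},{"slide":[-0.0028,0.0042,0],"roll":0}]'; python3 -c "
from h import *
o=robot.get_obs();print(o['force'],o['tool_pos'],o['wrist_torque'])"
```

```text
time: 3.92
tool_pos: [0.5226, -0.0949, 0.0819]
orientation: [0.001, 0.476, 0.88, 0.0]
force: [-0.1, 0.4, -0.3]
gripper_width: -0.001
time: 4.17
tool_pos: [0.522, -0.094, 0.0819]
orientation: [0.001, 0.476, 0.88, 0.0]
force: [-0.7, -0.9, 0.4]
gripper_width: -0.0
[-0.69601446 -0.90420695  0.40295114] [ 0.52198629 -0.09399301  0.08192762] [ 0.03509334  0.05331297 -0.02425456]
```

```bash
for i in 1; do python3 -m pendant '[{"slide":[-0.0028,0.0042,0],"roll":0},{"slide":[-0.0028,0.0042,0],"roll":0},{"slide":[-0.0028,0.0042,0],"roll":0}]'; done;  python3 -c "
from h import *
o=robot.get_obs();print(o['force'],o['tool_pos'],o['wrist_torque'])
f=grab_frame('side')
x,y=320,240
cv2.imwrite('pics/side3.png',cv2.resize(f['frame'][y-25:y+75,x-70:x+70,::-1],None,fx=5,fy=5,interpolation=cv2.INTER_CUBIC))"
```

```text
time: 4.42
tool_pos: [0.5214, -0.0931, 0.0819]
orientation: [0.001, 0.476, 0.88, 0.0]
force: [0.3, 0.4, -0.1]
gripper_width: 0.002
[ 0.2608844   0.39397708 -0.10559349] [ 0.521411   -0.09312279  0.08192053] [-0.03175633  0.02114711  0.00836099]
```

View pics/side3.png

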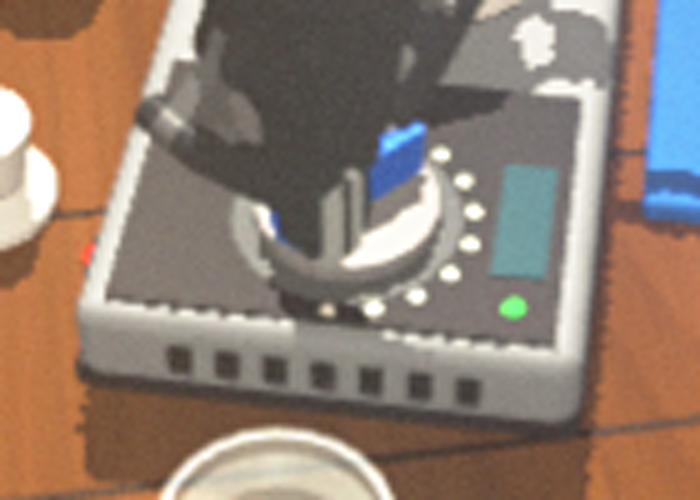

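In this view the fingertips at crop (335,240) are right at the near flank of the wing's tail. There is no contact force yet, so I continue in 1 mm steps.

```bash
python3 -m pendant '[{"slide":[-0.0028,0.0042,0],"roll":0},{"slide":[-0.0028,0.0042,0],"roll":0},{"slide":[-0.0028,0.0042,0],"roll":0}]';  python3 -m pendant '[{"slide":[0,0,0],"roll":0}]'
```

```text
time: 4.72
tool_pos: [0.5208, -0.0925, 0.0819]
orientation: [0.001, 0.476, 0.88, -0.0]
force: [-0.7, -2.4, 0.7]
gripper_width: 0.002
time: 4.8
tool_pos: [0.5208, -0.0925, 0.082]
orientation: [0.001, 0.476, 0.88, -0.0]
force: [-0.4, -1.3, -0.0]
gripper_width: -0.0
```

```bash
python3 -m pendant '[{"slide":[-0.0028,0.0042,0],"roll":0},{"slide":[-0.0028,0.0042,0],"roll":0},{"slide":[-0.0028,0.0042,0],"roll":0}]';  python3 -m pendant '[{"slide":[0,0,0],"roll":0}]'
```

```text
time: 5.05
tool_pos: [0.5202, -0.0918, 0.0819]
orientation: [0.001, 0.476, 0.88, -0.0]
force: [-0.2, -3.0, 0.6]
gripper_width: 0.0
time: 5.13
tool_pos: [0.5201, -0.0918, 0.082]
orientation: [0.001, 0.476, 0.88, -0.0]
force: [-0.2, -2.7, -0.0]
gripper_width: 0.002
```

Contact is made: about -2.7 N, roughly 2.5° into the detent. Next I work out the arc steps about the axis.

```bash
cat > arc.py <<'E'
from h import *
import sys
C=np.array([.5335,-.0645])
o=robot.get_obs();p=o["tool_pos"];q=o["orientation"];r=p[:2]-C
th=np.degrees(np.arctan2(r[1],r[0]));psi=2*np.degrees(np.arctan2(q[2],q[1]))
print("t",round(o["time"],2),"polar",th.round(2),"rad",(np.hypot(*r)*1000).round(1),"psi",round(psi%360,2),"F",o["force"].round(1),"z",p[2].round(4))
R0=float(sys.argv[1]) if len(sys.argv)>1 else np.hypot(*r)
for d in map(float,sys.argv[2:]):
    a=np.radians(th-d);n=C+R0*np.array([np.cos(a),np.sin(a)]);s=(n-p[:2])/.2
    print(d,"slide",s.round(4),"roll",round(-d/180,4))
E
python3 arc.py 0.0304 3 6 9 12
```

```text
t 5.13 polar -116.06 rad 30.4 psi 123.18 F [-0.2 -2.7 -0. ] z 0.082
3.0 slide [-0.0071  0.0036] roll -0.0167
6.0 slide [-0.0139  0.0077] roll -0.0333
9.0 slide [-0.0206  0.0121] roll -0.05
12.0 slide [-0.027   0.0168] roll -0.0667
```

```bash
python3 -m pendant '[{"slide":[-0.007,0.0036,0],"roll":-0.0167},{"slide":[-0.007,0.0036,0],"roll":-0.0167},{"slide":[-0.007,0.0036,0],"roll":-0.0167}]'; python3 arc.py .0304 3
```

```text
time: 5.38
tool_pos: [0.5188, -0.0911, 0.082]
orientation: [0.001, 0.499, 0.867, -0.0]
force: [-0.2, -4.0, -0.0]
gripper_width: -0.0
t 5.38 polar -118.95 rad 30.4 psi 120.18 F [-0.2 -4.  -0. ] z 0.082
3.0 slide [-0.0067  0.0042] roll -0.0167
```

```bash
python3 -m pendant '[{"slide":[-0.007,0.004,0],"roll":-0.0167},{"slide":[-0.007,0.004,0],"roll":-0.0167},{"slide":[-0.007,0.004,0],"roll":-0.0167}]'; python3 arc.py .0304 2 3
```

```text
time: 5.63
tool_pos: [0.5172, -0.09, 0.0819]
orientation: [0.001, 0.521, 0.854, -0.0]
force: [-0.3, 0.3, -0.3]
gripper_width: -0.0
t 5.63 polar -122.61 rad 30.2 psi 117.25 F [-0.3  0.3 -0.3] z 0.0819
2.0 slide [-0.0049  0.0022] roll -0.0111
3.0 slide [-0.0071  0.0037] roll -0.0167
```

The force dropped, which suggests the first click. Now a pause and a check in the side view.

```bash
python3 -m pendant '[{"slide":[0,0,0],"roll":0},{"slide":[0,0,0],"roll":0},{"slide":[0,0,0],"roll":0},{"slide":[0,0,0],"roll":0},{"slide":[0,0,0],"roll":0},{"slide":[0,0,0],"roll":0}]'
cat > shot.py <<'E'
from h import *
import sys
f=grab_frame('side');x,y=320,250
C=np.array([.5335,-.0645]);im=f['frame'][y-40:y+40,x-55:x+55,::-1].copy()
im=cv2.resize(im,None,fx=7,fy=7,interpolation=cv2.INTER_CUBIC)
for k in range(10):  # expected pointing end (26 mm, top) per position
    a=np.radians(90-16.7-20*k);p=proj(f,[C[0]+.026*np.cos(a),C[1]+.026*np.sin(a),.08])[0]
    q=((p-[x-55,y-40]+.5)*7).astype(int);cv2.circle(im,tuple(int(v) for v in q),4,(0,0,255),1);cv2.putText(im,str(k),(int(q[0])+5,int(q[1])),0,.45,(0,255,255),1)
cv2.imwrite(f'pics/{sys.argv[1]}.png',im)
E
python3 shot.py c1
```

```text
time: 6.13
tool_pos: [0.5172, -0.0899, 0.0819]
orientation: [0.001, 0.521, 0.854, -0.0]
force: [0.2, 1.0, 0.1]
gripper_width: 0.0
```

View pics/c1.png

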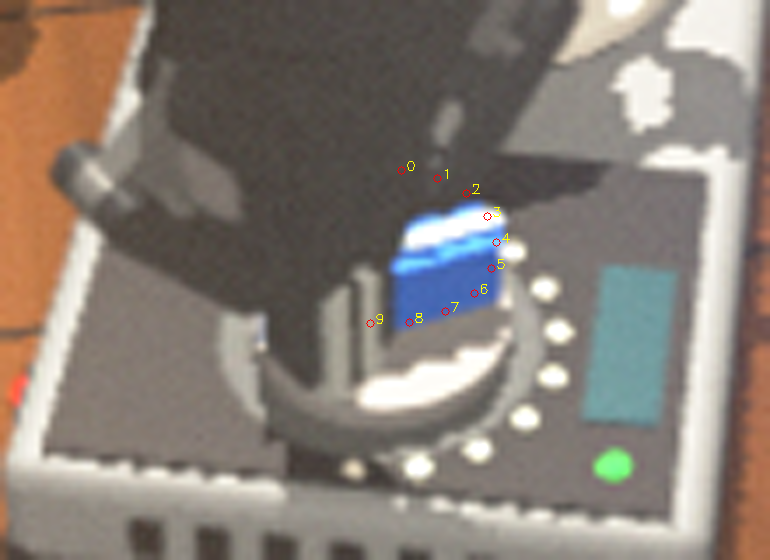

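The white line's end now sits on predicted mark 3, at crop (487,216): one click on from position 2. Click 2 next.

```bash
python3 arc.py .0304 4 8 12 14
```

```text
t 6.18 polar -122.58 rad 30.2 psi 117.26 F [-0.4  0.2  0.7] z 0.0819
4.0 slide [-0.0092  0.0053] roll -0.0222
8.0 slide [-0.0175  0.0119] roll -0.0444
12.0 slide [-0.0253  0.0191] roll -0.0667
14.0 slide [-0.029   0.0229] roll -0.0778
```

```bash
python3 -m pendant '[{"slide":[-0.0092,0.0053,0],"roll":-0.0222},{"slide":[-0.0175,0.0119,0],"roll":-0.0444},{"slide":[-0.0253,0.0191,0],"roll":-0.0667},{"slide":[-0.029,0.0229,0],"roll":-0.0778},{"slide":[-0.029,0.0229,0],"roll":-0.0778},{"slide":[-0.029,0.0229,0],"roll":-0.0778}]'; python3 arc.py .0304 2 3 4
```

```text
time: 6.68
tool_pos: [0.5116, -0.0856, 0.0819]
orientation: [0.001, 0.62, 0.784, -0.0]
force: [0.9, -1.8, -0.0]
gripper_width: 0.003
t 6.68 polar -136.13 rad 30.4 psi 103.33 F [ 0.9 -1.8 -0. ] z 0.0819
2.0 slide [-0.0035  0.004 ] roll -0.0111
3.0 slide [-0.0052  0.006 ] roll -0.0167
4.0 slide [-0.007  0.008] roll -0.0222
```

```bash
python3 -m pendant '[{"slide":[-0.0052,0.006,0],"roll":-0.0167},{"slide":[-0.0052,0.006,0],"roll":-0.0167},{"slide":[-0.0052,0.006,0],"roll":-0.0167}]'; python3 arc.py .0304 2 3 4
```

```text
time: 6.93
tool_pos: [0.5106, -0.0846, 0.082]
orientation: [0.001, 0.64, 0.768, -0.0]
force: [0.2, -3.1, -0.9]
gripper_width: -0.001
t 6.93 polar -138.74 rad 30.4 psi 100.42 F [ 0.2 -3.1 -0.9] z 0.082
2.0 slide [-0.0032  0.0042] roll -0.0111
3.0 slide [-0.0049  0.0063] roll -0.0167
4.0 slide [-0.0065  0.0084] roll -0.0222
```

```bash
python3 -m pendant '[{"slide":[-0.005,0.0063,0],"roll":-0.0167},{"slide":[-0.005,0.0063,0],"roll":-0.0167},{"slide":[-0.005,0.0063,0],"roll":-0.0167}]'; python3 arc.py .0304 2 3 4
```

```text
time: 7.18
tool_pos: [0.5094, -0.0831, 0.0819]
orientation: [0.001, 0.659, 0.752, -0.0]
force: [-0.8, 0.5, -0.5]
gripper_width: -0.004
t 7.18 polar -142.33 rad 30.4 psi 97.54 F [-0.8  0.5 -0.5] z 0.0819
2.0 slide [-0.0032  0.0042] roll -0.0111
3.0 slide [-0.0047  0.0064] roll -0.0167
4.0 slide [-0.0062  0.0086] roll -0.0222
```

Force dropped again, after almost exactly 20° of arc. Pause, then check.

```bash
python3 -m pendant '[{"slide":[0,0,0],"roll":0},{"slide":[0,0,0],"roll":0},{"slide":[0,0,0],"roll":0},{"slide":[0,0,0],"roll":0},{"slide":[0,0,0],"roll":0},{"slide":[0,0,0],"roll":0}]'; python3 shot.py c2; python3 arc.py .0304 4 8 12 14
```

```text
time: 7.68
tool_pos: [0.5095, -0.083, 0.0819]
orientation: [0.001, 0.659, 0.752, -0.0]
force: [0.0, -0.6, 0.5]
gripper_width: 0.0
t 7.73 polar -142.37 rad 30.4 psi 97.55 F [ 1.2  0.1 -0.5] z 0.0819
4.0 slide [-0.0062  0.0086] roll -0.0222
8.0 slide [-0.0118  0.0176] roll -0.0444
12.0 slide [-0.0167  0.027 ] roll -0.0667
14.0 slide [-0.0189  0.0318] roll -0.0778
```

View pics/c2.png

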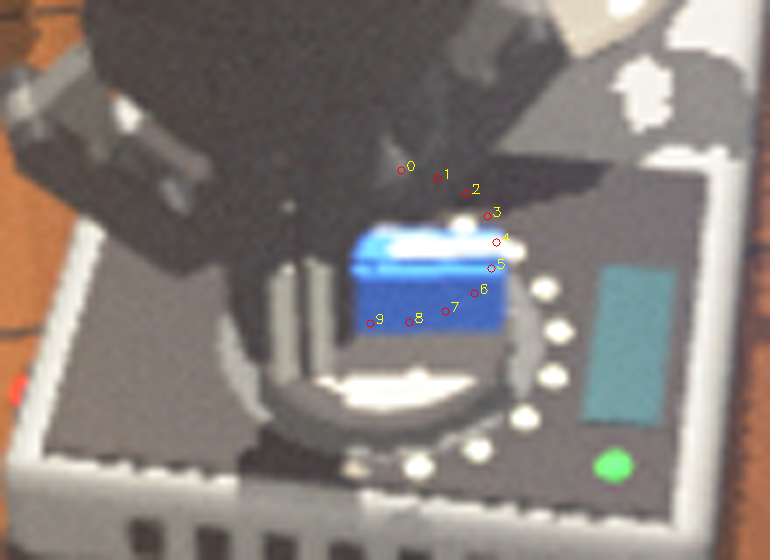

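The white line is at mark 4, crop (496,243), so two clicks are done. Click 3 next.

```bash
python3 -m pendant '[{"slide":[-0.0062,0.0086,0],"roll":-0.0222},{"slide":[-0.0118,0.0176,0],"roll":-0.0444},{"slide":[-0.0167,0.027,0],"roll":-0.0667},{"slide":[-0.0189,0.0318,0],"roll":-0.0778},{"slide":[-0.0189,0.0318,0],"roll":-0.0778},{"slide":[-0.0189,0.0318,0],"roll":-0.0778}]'; python3 arc.py .0304 2 3 4
```

```text
time: 8.23
tool_pos: [0.5057, -0.0769, 0.082]
orientation: [0.001, 0.745, 0.667, -0.0]
force: [0.0, -3.1, 0.3]
gripper_width: -0.002
t 8.23 polar -155.97 rad 30.4 psi 83.63 F [ 0.  -3.1  0.3] z 0.082
2.0 slide [-0.0021  0.0049] roll -0.0111
3.0 slide [-0.0031  0.0073] roll -0.0167
4.0 slide [-0.004   0.0098] roll -0.0222
```

```bash
python3 -m pendant '[{"slide":[-0.003,0.0073,0],"roll":-0.0167},{"slide":[-0.003,0.0073,0],"roll":-0.0167},{"slide":[-0.003,0.0073,0],"roll":-0.0167}]'; python3 arc.py .0304 2 3 4
```

```text
time: 8.48
tool_pos: [0.5052, -0.0757, 0.082]
orientation: [0.001, 0.762, 0.648, -0.0]
force: [-0.4, -4.7, -0.2]
gripper_width: 0.003
t 8.48 polar -158.44 rad 30.4 psi 80.75 F [-0.4 -4.7 -0.2] z 0.082
2.0 slide [-0.0018  0.005 ] roll -0.0111
3.0 slide [-0.0026  0.0075] roll -0.0167
4.0 slide [-0.0035  0.01  ] roll -0.0222
```

```bash
python3 -m pendant '[{"slide":[-0.0026,0.0075,0],"roll":-0.0167},{"slide":[-0.0026,0.0075,0],"roll":-0.0167},{"slide":[-0.0026,0.0075,0],"roll":-0.0167},{"slide":[-0.0026,0.0075,0],"roll":-0.0167}]'; python3 arc.py .0304 1 2 3
```

```text
time: 8.82
tool_pos: [0.5046, -0.074, 0.082]
orientation: [0.001, 0.778, 0.628, -0.0]
force: [-0.1, 0.8, 0.4]
gripper_width: -0.002
t 8.82 polar -161.83 rad 30.4 psi 77.84 F [-0.1  0.8  0.4] z 0.082
1.0 slide [-0.001   0.0025] roll -0.0056
2.0 slide [-0.0017  0.005 ] roll -0.0111
3.0 slide [-0.0024  0.0076] roll -0.0167
```

```bash
python3 -m pendant '[{"slide":[0,0,0],"roll":0},{"slide":[0,0,0],"roll":0},{"slide":[0,0,0],"roll":0},{"slide":[0,0,0],"roll":0},{"slide":[0,0,0],"roll":0},{"slide":[0,0,0],"roll":0}]'; python3 shot.py c3; python3 arc.py .0304 4 8 12 14
```

```text
time: 9.32
tool_pos: [0.5047, -0.074, 0.082]
orientation: [0.001, 0.778, 0.628, -0.0]
force: [-0.2, 0.9, 0.7]
gripper_width: -0.003
t 9.37 polar -161.84 rad 30.3 psi 77.85 F [0.6 0.8 0.1] z 0.0819
4.0 slide [-0.0032  0.0101] roll -0.0222
8.0 slide [-0.0054  0.0205] roll -0.0444
12.0 slide [-0.0069  0.031 ] roll -0.0667
14.0 slide [-0.0074  0.0363] roll -0.0778
```

View pics/c3.png

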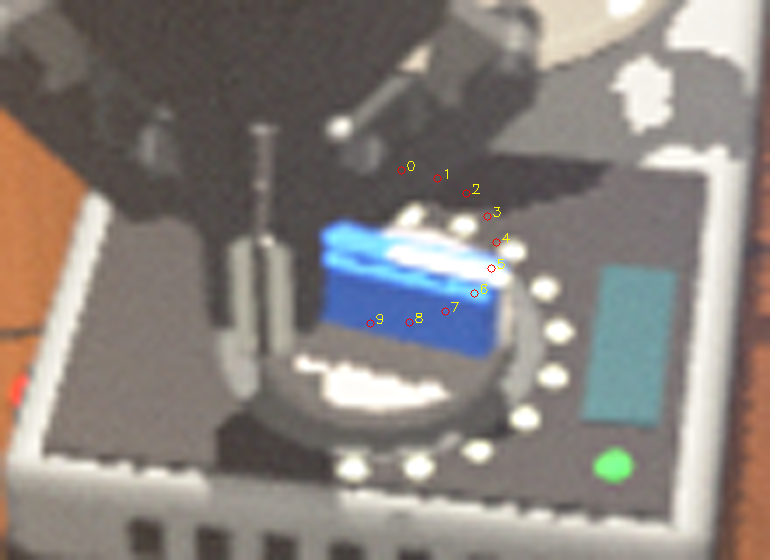

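The white line is at mark 5, crop (491,268), so three clicks are done. The fourth click comes next, with the same steps.

```bash
python3 -m pendant '[{"slide":[-0.0032,0.01,0],"roll":-0.0222},{"slide":[-0.0054,0.0205,0],"roll":-0.0444},{"slide":[-0.0069,0.031,0],"roll":-0.0667},{"slide":[-0.0074,0.0363,0],"roll":-0.0778},{"slide":[-0.0074,0.0363,0],"roll":-0.0778},{"slide":[-0.0074,0.0363,0],"roll":-0.0778}]'; python3 arc.py .0304 2 3 4
```

```text
time: 9.87
tool_pos: [0.5032, -0.0668, 0.082]
orientation: [0.001, 0.848, 0.529, -0.001]
force: [-1.3, -2.1, 0.3]
gripper_width: -0.004
t 9.87 polar -175.6 rad 30.4 psi 63.92 F [-1.3 -2.1  0.3] z 0.082
2.0 slide [-0.0002  0.0053] roll -0.0111
3.0 slide [-0.0003  0.008 ] roll -0.0167
4.0 slide [-0.0003  0.0106] roll -0.0222
```

```bash
python3 -m pendant '[{"slide":[-0.0003,0.008,0],"roll":-0.0167},{"slide":[-0.0003,0.008,0],"roll":-0.0167},{"slide":[-0.0003,0.008,0],"roll":-0.0167}]'; python3 arc.py .0304 2 3 4
```

```text
time: 10.12
tool_pos: [0.503, -0.0655, 0.0819]
orientation: [0.001, 0.861, 0.508, -0.001]
force: [-1.2, -4.7, -0.1]
gripper_width: 0.003
t 10.12 polar -178.15 rad 30.5 psi 61.05 F [-1.2 -4.7 -0.1] z 0.0819
2.0 slide [0.0004 0.0053] roll -0.0111
3.0 slide [0.0005 0.008 ] roll -0.0167
4.0 slide [0.0005 0.0106] roll -0.0222
```

```bash
python3 -m pendant '[{"slide":[0.0005,0.008,0],"roll":-0.0167},{"slide":[0.0005,0.008,0],"roll":-0.0167},{"slide":[0.0005,0.008,0],"roll":-0.0167},{"slide":[0.0005,0.008,0],"roll":-0.0167}]'; python3 arc.py .0304 2
```

```text
time: 10.45
tool_pos: [0.5032, -0.0638, 0.082]
orientation: [0.001, 0.874, 0.486, -0.001]
force: [-0.4, 1.2, -0.7]
gripper_width: -0.001
t 10.45 polar 178.6 rad 30.3 psi 58.17 F [-0.4  1.2 -0.7] z 0.082
2.0 slide [-0.0004  0.0053] roll -0.0111
```

The fourth click snapped. Now I back off from the flank, raise and look.

```bash
python3 -m pendant '[{"slide":[-0.012,-0.016,0],"roll":0},{"slide":[-0.024,-0.032,0],"roll":0},{"slide":[-0.036,-0.048,0],"roll":0},{"slide":[-0.036,-0.048,0],"roll":0},{"slide":[-0.036,-0.048,0.1],"roll":0},{"slide":[-0.036,-0.048,0.25],"roll":0},{"slide":[-0.036,-0.048,0.45],"roll":0},{"slide":[-0.036,-0.048,0.65],"roll":0},{"slide":[-0.036,-0.048,0.8],"roll":0},{"slide":[-0.036,-0.048,0.8],"roll":0},{"slide":[-0.036,-0.048,0.8],"roll":0}]'
python3 -m pendant '[{"slide":[-0.15,-0.2,0.1],"roll":0},{"slide":[-0.3,-0.4,0.1],"roll":0},{"slide":[-0.45,-0.6,0.1],"roll":0},{"slide":[-0.6,-0.9,0.1],"roll":0},{"slide":[-0.6,-0.9,0.1],"roll":0},{"slide":[-0.6,-0.9,0.1],"roll":0},{"slide":[-0.6,-0.9,0.1],"roll":0},{"slide":[-0.6,-0.9,0.1],"roll":0}]'
python3 shot.py c4; python3 - <<'E'
from h import *
f=grab_frame("top");cv2.imwrite("pics/topend.png",f["frame"][:,:,::-1])
m=blue(f,(317,240),22);ys,xs=np.nonzero(m);P=plane(f,np.c_[xs,ys],.08)[:,:2]
v=np.linalg.eigh(np.cov(P.T))[1][:,1];print(len(xs),"world deg",np.degrees(np.arctan2(v[1],v[0])),"expected -46.7 mod 180")
a=cv2.imread("pics/top0.png").astype(int)
d=np.abs(a-f["frame"][:,:,::-1]).max(2)
for n,(x,y) in dict(bottle=(414,265),stopper=(281,303),green=(207,288)).items(): print(n,(d[y-30:y+30,x-30:x+30]>60).sum())
E
```

```text
time: 11.37
tool_pos: [0.4965, -0.0735, 0.2433]
orientation: [0.002, 0.874, 0.486, 0.001]
force: [-0.4, -0.0, -1.1]
gripper_width: 0.002
time: 12.03
tool_pos: [0.3759, -0.2535, 0.2621]
orientation: [0.001, 0.874, 0.485, 0.0]
force: [-0.3, 0.4, 0.5]
gripper_width: -0.002
178 world deg 132.35287057855714 expected -46.7 mod 180
bottle 0
stopper 0
green 0
```

View pics/c4.png

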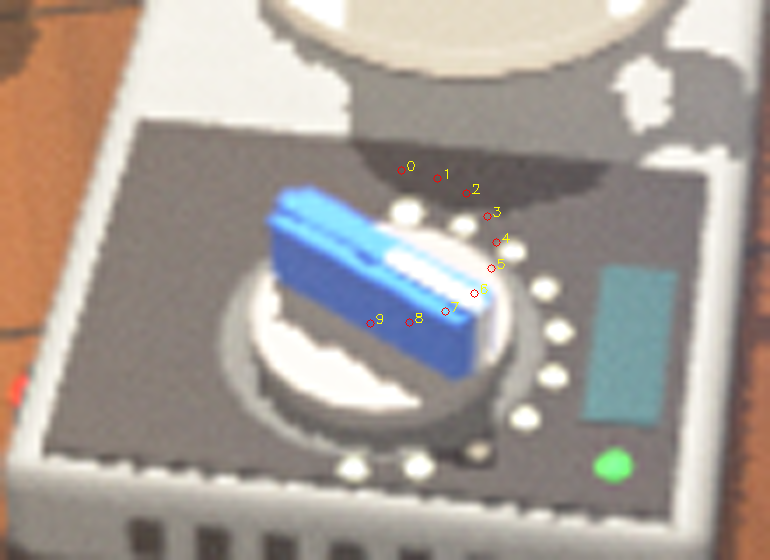

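View pics/topend.png

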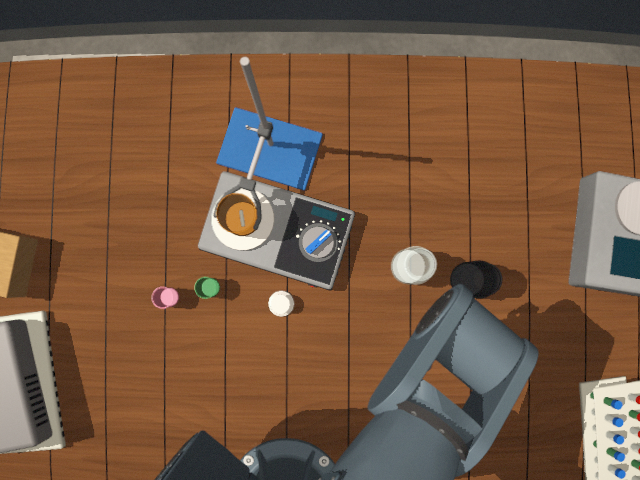

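The white line sits on mark 6, crop (474,293). The wing has turned 80.3° (32.7° to -47.6°), four clicks. The bottle, stopper and green beaker are unchanged and the arm is clear, so I hand in.

```bash
python3 -c "
from workcell import robot
print(robot.get_obs()['dq'].round(3)); print(robot.sign_off())"
```

```text
[ 0.013 -0.005 -0.004 -0.001  0.002 -0.004]
the job is handed in; nothing more can be done
None
```

I turned the dial exactly four clicks clockwise, from position 2 to position 6 (counting from 0), and handed the job in. The hand-in gives no verdict.

- **How it was pushed:** I pushed one flank of the wing's tail with the shut fingers, one click at a time. After each of the first three clicks I paused at least half a second and confirmed the position in the side view before going on. After the fourth I backed the fingers straight off and clear, then checked the dial.
- **Last checks:** The top view measured a turn of 80.3° against the 80° wanted, and the side view shows the white line on position 6. The bottle, stopper and green beaker show no change from the first picture. No knock registered on the force readings, and the arm was clear of everything at about 12 s of the 54 s allowed.
- **Rejected command:** One command was refused as badly formed because it ran without need after the descent had already worked. It moved nothing.
- **Side-view disagreement:** The first side-view wing measurement read 45.6° against 40.6° from the top, because the visible flank was included in its mask. I used the top value, and the later checks agreed with it.

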